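# Put the collecting kit away from its pile

## Robot

A 6-joint arm with a two-finger parallel gripper is mounted at the origin on a cart in front of the work surface, level with it; the furniture and walls round the work are solid. World frame = base frame: x ahead of the robot, y to its left, z up, the work surface at z = 0. Lengths are in m, angles in rad, forces in N, time in s.
With the tool pointing down it reaches from about 0.3 to 0.775 m from the base axis. Payload 14.6 kg.
Tool frame: the origin (TCP) lies midway between the tips of the shut fingers; the grasp point (between the pads) lies 19 mm behind it (grasp_offset is the distance from the TCP to the grasp point, in m); z points along the fingers, y is the line along which they close (so a half turn about z gives the same grasp; the last joint's range is limited). The gripper opens to 94 mm and grips with 3 to 60 N. Pads are 16 mm wide; open, the fingers measure 119 mm over their backs; the gripper's body (75 mm by 177 mm) begins 78 mm behind the grasp point.
Start: joints at [1.229, 0.3, 1.521, -0, 1.321, -0.067], TCP at [0.149, 0.529, 0.205] pointing down, gripper open.
Joint ranges: [-3.03, 3.03], [-0.79, 2.21], [0.23, 2.52], [-1.04, 4.18], [0, 3.07], [-2.55, 2.55]. Speed limits (rad/s): [2.22, 2.22, 2.57, 3.14, 3.14, 3.14].

## Interface

Orientations are given as [roll, pitch, yaw] about the fixed x, y, z axes, in that order (R = Rz(yaw) Ry(pitch) Rx(roll)).
In Python, from station import * gives the robot as it stands. The module is installed in compiled form; this text tells all that it offers.
- The arm moves only by the tool send_rows, never from a script. Its argument "rows" is a list of rows, each an object of numbers: "dx", "dy", "dz": the shift along the tool's x, y, z in mm; "roll": the turn about the tool's z in degrees; "jaw": the closure, from -1 (fully open) to 1 (shut). In form: [{"dx": .., "dy": .., "dz": .., "roll": .., "jaw": ..}, ...]. A call has 1 to 12 rows; each row shifts and turns the commanded pose from where the row before left it, along the tool's axes as they then stand; what a row does not reach is not made up. A row lasts 1/12 s, in which the tool goes at most 41.7 mm and 7.16 degrees, less where a joint would pass 70% of its speed; a pose out of reach is approached as far as the arm can. A call is refused whole if a number of a shift passes 41.7 or a number of a turn 7.16, either way. A call with a gripper value outside its range is refused whole. The fingers move at their own pace and stop on an object; "force" is the grip in N (left out, the last holds). Time passes only in rows, so rows that do not move let the fingers close. It gives the time, the measured TCP pose, the force, the opening and the grip force at its end, in the units of the state.
- get_obs(): the state, without advancing time (a new reading comes with each control period).
- camera(name): name is "scene" or "side" or "wrist"; returns a dict with "frame" (420x560x3 uint8, red, green, blue), "z_map" (420x560 float32, m along the optical axis (not along the pixel's ray), 0 where there is no reading), "camera_matrix" (3x3 intrinsics, pixels), "D" ([k1, k2, p1, p2, k3] as OpenCV has them; the pictures are not rectified), "rvec" (rotation vector, rad) and "tvec" (3), from world to camera coordinates, as OpenCV has them. Camera axes: x right, y down, z forward; pixel columns grow to the right and rows downward; lengths in m; the calibration is good to about 2 mm. A picture is of the moment at which its call begins.
- hand_in(): hands the job in; it is judged then, once.
The state is a dict: "time_s": time; "qpos": joint angles; "joint_vel": joint speeds; "tau": joint torques, N m; "ee_pos": TCP position; "eef_rot": TCP orientation; "force": force on the tool from outside, world axes, zero at the start; "moment": the same for the moment, N m; "grip_width": finger opening in m; "grip_force": force on a finger pad.
Only numpy, scipy, OpenCV 4.12 (cv2) and the standard library are available. Lean on these libraries where they do the work, as an engineer would, in place of code of your own. Each camera call takes 0.05 s, during which the arm holds its last target. There are 200 camera calls.

## Task

The kit from the collecting round was left in one pile on the cart. Take the pile apart from the top down, one thing at a time, and put each thing fully home in its own place: the tape roll flat on its stand with the post through its core, the meter face up in the charging cradle with the end away from its display towards the contacts, the small carton upright in the short tray, and last the large carton upright in the long tray. Tip nothing over, and leave the two specimen cups standing where they are.

Things in the scene. Friction and masses are not known exactly. Their poses are not given: they have to be found in the camera images.
- tape_roll_c (a point): Roll of cream paper tape lying flat on top of the pile: 64 mm outside diameter, 25 mm high, hole through its brown core 32 mm across. Point: its centre, half-way up (12.5 mm above its underside); z up along the core's axis. It lies on the meter. 60 g, graspable across its 64 mm diameter in any direction.
- meter_c (a point): Black hand-held meter lying face up, second in the pile, under the tape roll and on the small carton: 104 mm long, 57 mm wide, 28 mm high. Point: its centre, half-way up (14 mm above its underside); +x runs along its length towards the end with the display (its other end, -x, is the charging end), z up out of its face. Grasp across its 57 mm width (y). 140 g.
- small_carton_c (a point): Small white-and-brown carton, third in the pile, lying crosswise on the large carton: 61 mm (x) by 97 mm (y) by 45 mm high. Point: its centre, half-way up (22.5 mm above its underside); y along its length, z up. Grasp across its 61 mm width (x). 100 g.
- large_carton_c (a point): Large white-and-blue carton at the bottom of the pile, standing on the cart top: 63 mm (x) by 117 mm (y) by 68 mm high. Point: its centre, half-way up (34 mm above its underside); y along its length, z up. Grasp across its 63 mm width (x). 150 g.
- tape_stand_foot (a point): Tape stand, fixed: a round steel foot 82 mm across and 6 mm thick with an upright steel post in its middle, 15 mm across, round-topped, its tip 33.5 mm above the foot's upper face. Point: centre of the foot's upper face (6 mm above the cart top), on the post's axis, z up. At home the roll lies on the foot with the post through its core.
- cradle_contacts (a point): Grey charging cradle for the meter, fixed: bay 69 mm (x) by 117 mm (y), floor 6 mm above the cart. One end is a 30 mm high block with brass contacts; the other sides are kerbs up to 12 mm above the cart, with gaps amid the long sides. Point: on the bay floor at the middle of the block's face; +y runs along the bay (its centre at y = +58 mm), z up. At home the meter's +x points along this +y.
- short_tray_in (a point): Short, low grey tray with a black lining, for the small carton, fixed: inside 75 mm (x) by 111 mm (y), walls 4 mm thick reaching 17 mm above the cart top, cut down to 8 mm over 56 mm in the middle of the long sides. Point: centre of the inner floor (4 mm above the cart top); y along its length, z up. The large carton does not fit in it.
- long_tray_in (a point): Longer, deeper grey tray with a black lining, for the large carton, fixed: inside 77 mm (x) by 131 mm (y), walls 4 mm thick reaching 31 mm above the cart top, cut down to 8 mm over 56 mm in the middle of the long sides. Point: centre of the inner floor (4 mm above the cart top); y along its length, z up.
- cup_a_c (a point): Bystander: closed specimen cup with an orange lid, standing loose on the cart among the work, 58 mm across, 70 mm high, 30 g. Point: its centre, half-way up. To be left alone. (The tablet's black pole, 0.2 m high on a round base, stands at about x = 0.51, y = 0.12; pass in front of it.)
- cup_b_c (a point): Bystander: closed specimen cup with a blue lid, standing loose on the cart among the work, 58 mm across, 70 mm high, 30 g. Point: its centre, half-way up. To be left alone. (A tablet screen hangs across the back of the cart at about x = 0.66, from y = -0.22 to 0.07 and from 0.30 m upwards; keep the arm in front of it.)

How it is judged:
On the way, in this order (a step that is already met when the one before it is completed fails the run):
1. the tape roll lies flat on its stand, over the post (horizontal distance between tape_roll_c and tape_stand_foot below 0.012 m and z of tape_roll_c in the frame of tape_stand_foot below 0.017 m and angle between tape_roll_c's own z axis and vertical below 0.1 rad), for 0.2 s.
2. the meter lies in the charging cradle, charging end at the contacts (y of meter_c in the frame of cradle_contacts between 0.046 and 0.072 m and x of meter_c in the frame of cradle_contacts between -0.012 and 0.012 m and z of meter_c in the frame of cradle_contacts below 0.019 m and angle between meter_c's own z axis and vertical below 0.1 rad and x of cradle_contacts in the frame of meter_c below -0.04 m), for 0.2 s.
3. the small carton stands in the short tray (horizontal distance between small_carton_c and short_tray_in below 0.013 m and z of small_carton_c in the frame of short_tray_in below 0.027 m and angle between small_carton_c's own z axis and vertical below 0.1 rad and angle between the y axis of small_carton_c and the y axis of short_tray_in, either way round below 0.25 rad), for 0.2 s.
4. the large carton stands in the long tray (horizontal distance between large_carton_c and long_tray_in below 0.013 m and z of large_carton_c in the frame of long_tray_in below 0.039 m and angle between large_carton_c's own z axis and vertical below 0.1 rad and angle between the y axis of large_carton_c and the y axis of long_tray_in, either way round below 0.25 rad), for 0.2 s.
At the end, for the whole second after the job is handed in: Tape roll flat on the stand's foot round the post; meter face up on the cradle's floor, charging end at the contacts; small carton in the short tray, large carton in the long tray, both upright on the floor between the walls; all at rest (centres within 12 mm, heights within 5 mm) (all of step 1 and all of step 2 and all of step 3 and all of step 4 and linear speed of each of tape_roll, meter, small_carton, large_carton below 0.02 m/s); the robot touches nothing.
It fails at once if one of the four things is tipped over (angle between any of tape_roll_c, meter_c, small_carton_c, large_carton_c's own z axis and vertical above 0.7 rad).
It fails at once if a specimen cup is pushed away or tipped (distance of any of cup_a_c, cup_b_c from where it was at the start of the episode above 0.025 m or angle between any of cup_a_c, cup_b_c's own z axis and vertical above 0.4 rad).
It also fails if it takes over 118 s, if anything falls off the work surface, if the arm or the gripper's body presses on something with over 40 N, if the wrist force passes 120 N, or if a joint passes its speed limit or range.

## Working session

There is one attempt and no reset: what is moved stays moved. The work goes in short steps, Python scripts to look and compute and a tool call to move; the robot and the scene stay as the last step left them, time stands still between calls to the robot, and variables do not carry over. Pictures are saved under pics/ and viewed, at most 14 in all, crops included, and the job is handed in when it is done.

Besides the shell and the picture viewer there is one more tool, called after "Request:" as name([rows], argument=value, ...), one row to a line, values as JSON. send_rows: Moves the arm, as the interface text tells. Its arguments: {"type":"object","properties":{"rows":{"type":"array"},"force":{"type":"number"}},"required":["rows"]}

```bash
mkdir -p pics
cat > h.py <<'E'
from station import *
import numpy as np, cv2
def cam(n):
    c=camera(n); c['R']=cv2.Rodrigues(np.array(c['rvec'],float))[0]; c['t']=np.array(c['tvec'],float).ravel(); c['K']=np.array(c['camera_matrix'],float); c['d']=np.array(c['D'],float); return c
def save(c,p): cv2.imwrite('pics/'+p,c['frame'][:,:,::-1])
def cloud(c):
    h,w=c['z_map'].shape; u,v=np.meshgrid(np.arange(w),np.arange(h))
    n=cv2.undistortPoints(np.stack([u,v],-1).reshape(-1,1,2).astype(float),c['K'],c['d']).reshape(h,w,2)
    z=c['z_map'][...,None].astype(float); P=np.concatenate([n*z,z],-1)
    P=(P-c['t'])@c['R']; P[c['z_map']==0]=np.nan; return P
E
python3 - <<'E'
from h import *
for n in ['scene','side','wrist']:
    c=cam(n); save(c,n+'0.png'); np.save(n+'0.npy',cloud(c)); print(n,-c['R'].T@c['t'],c['R'][2])
print(get_obs())
E
```

```text
scene [ 0.15963672 -0.59415699  0.67836429] [ 0.39208894  0.64581846 -0.65512196]
side [ 0.04429365 -0.72069011  0.5781597 ] [ 0.48514565  0.71412645 -0.50463563]
wrist [0.06661537 0.55243165 0.38322026] [ 0.27566259 -0.07778139 -0.95810239]
{'time_s': 0.15, 'qpos': array([ 1.22939785e+00,  3.00352525e-01,  1.52140650e+00,  1.30076120e-05,
        1.32068107e+00, -6.65718387e-02]), 'joint_vel': array([-0.00022003, -0.00167345, -0.00207041, -0.00156955,  0.00064499,
       -0.00136125]), 'tau': array([ 4.11241817e-04, -5.31964517e+01, -3.52820706e+01,  7.07963551e-02,
        2.36281432e-02, -6.19912134e-05]), 'ee_pos': array([0.14918244, 0.52919173, 0.20502523]), 'eef_rot': array([-3.14074793e+00, -6.89458096e-05,  2.86676276e+00]), 'force': array([-0.07131451,  0.06065381,  0.25450068]), 'moment': array([0.00151995, 0.01115565, 0.02133113]), 'grip_force': 0.0, 'grip_width': 0.09379268977466847}
```

View pics/scene0.png

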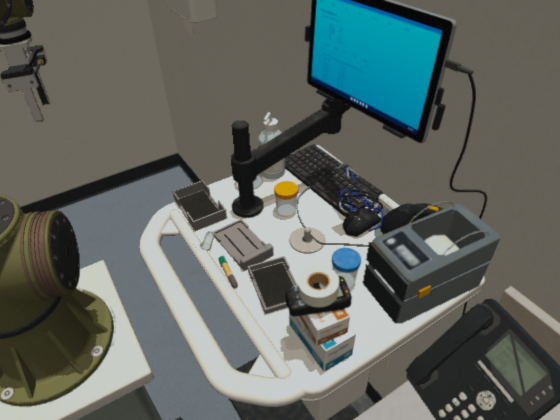

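View pics/side0.png

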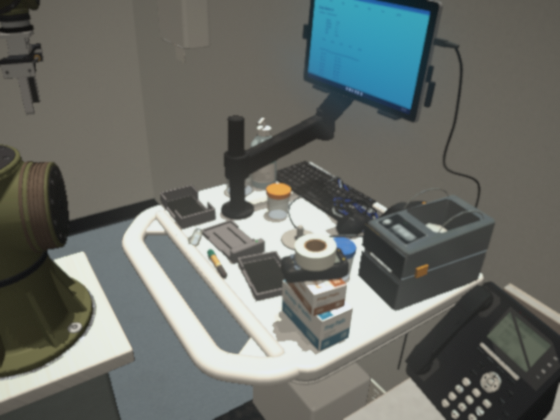

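The scene view shows the pile at about (320,310), with the tape on top. The cradle is at (243,243), the dark trays at (200,205) and (272,283), and the stand foot at (307,240). The cups are at (286,197) orange and (346,265) blue. Next I'll render the point cloud from above and measure from it.

Run:
```python
from h import *
P=np.load('scene0.npy'); I=cv2.imread('pics/scene0.png')
# ortho: x 0.28..0.78 (up), y 0.35..-0.4 ; 1mm/px
Z=np.zeros((500,750)); O=np.zeros((500,750,3),np.uint8)
ok=np.isfinite(P[...,0])&(P[...,2]<0.25)&(P[...,2]>-0.03)
p=P[ok]; col=I[ok]; o=np.argsort(p[:,2]); p=p[o]; col=col[o]
r=((0.78-p[:,0])*1000).astype(int); q=((0.35-p[:,1])*1000).astype(int)
m=(r>=0)&(r<500)&(q>=0)&(q<750)
for a,b,c in zip(r[m],q[m],col[m]): O[max(a-1,0):a+2,max(b-1,0):b+2]=c
for x in range(300,780,100): cv2.putText(O,str(x),(0,780-x),0,.4,(0,255,0)); cv2.line(O,(0,780-x),(749,780-x),(0,120,0),1)
for y in range(-400,350,100): cv2.putText(O,str(y),(350-y,10),0,.4,(0,255,0)); cv2.line(O,(350-y,0),(350-y,499),(0,120,0),1)
cv2.imwrite('pics/ortho.png',O)
for uv in [(250,300),(230,290),(330,350),(318,283),(307,241),(286,188),(346,257),(200,205),(272,283),(243,243),(305,225),(210,300)]: print(uv,P[uv[1],uv[0]].round(4))
```

```text
(250, 300) [ 3.708e-01 -1.205e-01  1.000e-04]
(230, 290) [ 0.348  -0.079   0.0036]
(330, 350) [ 0.4105 -0.3231  0.0622]
(318, 283) [ 0.4383 -0.2472  0.1365]
(307, 241) [ 0.556  -0.0529  0.0061]
(286, 188) [0.5792 0.0677 0.0685]
(346, 257) [ 0.5565 -0.1822  0.0694]
(200, 205) [0.4089 0.2036 0.0014]
(272, 283) [ 0.4294 -0.1085  0.0011]
(243, 243) [0.4339 0.0232 0.0041]
(305, 225) [ 5.879e-01  3.000e-04 -2.600e-03]
(210, 300) [ 0.5136  0.6755 -0.9865]
```

View pics/ortho.png

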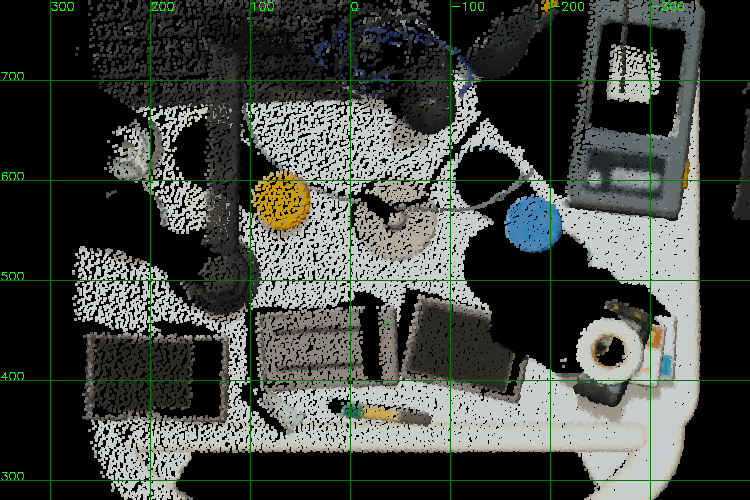

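```bash
cat >> h.py <<'E'
def sel(P,c,r,z0,z1):
    m=np.isfinite(P[...,0])&(np.hypot(P[...,0]-c[0],P[...,1]-c[1])<r)&(P[...,2]>z0)&(P[...,2]<z1); return P[m]
def rect(p):
    # robust: rasterise 1mm, largest component after closing
    o=p[:,:2].min(0)-0.02; q=((p[:,:2]-o)*1000).astype(int); M=np.zeros(q.max(0)+30,np.uint8); M[q[:,0],q[:,1]]=255
    M=cv2.morphologyEx(M,cv2.MORPH_CLOSE,np.ones((7,7))); M=cv2.morphologyEx(M,cv2.MORPH_OPEN,np.ones((3,3)))
    n,l,s,_=cv2.connectedComponentsWithStats(M); k=1+s[1:,4].argmax(); a=np.argwhere(l==k).astype(np.float32)
    (c,sz,an)=cv2.minAreaRect(a); return (o+np.array(c)/1000+0.0005).round(4),np.round(sz,1),round(an,1)
def circ(p):
    h=cv2.convexHull((p[:,:2]*1000).astype(np.float32)).reshape(-1,2); c,r=cv2.minEnclosingCircle(h); return np.array(c).round(1),round(r,1)
E
python3 - <<'E'
from h import *
P=np.load('scene0.npy')
t=sel(P,(.43,-.26),.07,.155,.2); print('tape',circ(t),np.median(t[:,2]),len(t))
c=np.array([.4383,-.262])
for z in (.125,.13): 
    m=sel(P,(.43,-.26),.09,z,.152); print('meter',rect(m),np.percentile(m[:,2],[5,50,95]))
m=sel(P,(.42,-.28),.12,.1,.122);print('small top',rect(m) if len(m)>30 else len(m),np.median(m[:,2]))
m=sel(P,(.42,-.28),.12,.06,.075);print('large top',rect(m) if len(m)>30 else len(m),np.median(m[:,2]))
print('short',rect(sel(P,(.445,-.112),.085,.009,.03)),np.percentile(sel(P,(.445,-.112),.085,.009,.05)[:,2],[5,50,95]))
print('long',rect(sel(P,(.40,.195),.1,.016,.05)),np.percentile(sel(P,(.40,.195),.1,.016,.05)[:,2],[5,50,95]))
s=sel(P,(.435,.025),.085,.0085,.05);print('cradle all',rect(s))
s=sel(P,(.435,.025),.085,.022,.05);print('block',rect(s),np.percentile(s[:,2],[5,50,95]))
s=sel(P,(.555,-.045),.03,.025,.06);print('post',circ(s),s.mean(0),s[:,2].max(),len(s))
s=sel(P,(.555,-.045),.048,.0035,.01);print('foot',circ(s),len(s), s[:,:2].max(0),s[:,:2].min(0))
for n,a in (('A',(.58,.07)),('B',(.556,-.182))): print(n,circ(sel(P,a,.04,.06,.08)))
s=P[(P[...,0]>.5)&(P[...,0]<.62)&(P[...,1]>-.2)&(P[...,1]<-.09)&(P[...,2]>.003)&(P[...,2]<.05)];print('cable z',np.percentile(s[:,2],[5,50,95]))
W=np.load('wrist0.npy');print('wrist',np.nanmin(W.reshape(-1,3),0),np.nanmax(W.reshape(-1,3),0))
E
```

```text
tape (array([ 429.9, -260.8]), 34.0) 0.16085312928518636 907
meter (array([ 0.4261, -0.2662]), array([ 52.6, 100.2]), 69.5) [0.12710302 0.13657715 0.14945175]
meter (array([ 0.3909, -0.2519]), array([48.5, 27.4]), 85.7) [0.13134769 0.13742361 0.14963831]
small top (array([ 0.4222, -0.2998]), array([32.6, 74.1]), 68.6) 0.11196892031554881
large top (array([ 0.4312, -0.3157]), array([18.5, 63.3]), 89.0) 0.06649009088910733
short (array([ 0.4433, -0.045 ]), array([38.6, 91.8]), 76.5) [0.01023321 0.01601981 0.02898009]
long (array([0.4019, 0.1431]), array([41.5, 85.9]), 88.6) [0.01684783 0.02483619 0.02998932]
cradle all (array([ 0.4348, -0.0447]), array([78.3, 28.7]), 2.3)
block (array([ 0.435 , -0.0378]), array([78.3, 16.6]), 2.9) [0.0229137  0.02751149 0.02976681]
post (array([560. , -46.6]), 7.7) [ 0.55977935 -0.04751327  0.03291999] 0.038305968941002966 40
foot (array([560.7, -43.8]), 42.6) 429 [ 0.59879577 -0.00494602] [ 0.51982049 -0.08504783]
A (array([579.8,  69.4]), 30.0)
B (array([ 563.7, -182.5]), 35.8)
cable z [0.02432533 0.04402751 0.0490512 ]
wrist [-0.57662833 -0.94370088 -0.99923743] [0.84398948 1.64916372 0.32875541]
```

Request:
send_rows([
  {"dx": -26, "dy": -28, "dz": -10, "jaw": -1},
  {"dx": -26, "dy": -28, "dz": -10, "jaw": -1},
  {"dx": -26, "dy": -28, "dz": -10, "jaw": -1},
  {"dx": -26, "dy": -28, "dz": -10, "jaw": -1},
  {"dx": -26, "dy": -28, "dz": -10, "jaw": -1},
  {"dx": -26, "dy": -28, "dz": -10, "jaw": -1},
  {"dx": -26, "dy": -28, "dz": -10, "jaw": -1},
  {"dx": -26, "dy": -28, "dz": -10, "jaw": -1},
  {"dx": -26, "dy": -28, "dz": -10, "jaw": -1},
  {"dx": -26, "dy": -28, "dz": -10, "jaw": -1},
  {"dx": -26, "dy": -28, "dz": -10, "jaw": -1},
  {"dx": -26, "dy": -28, "dz": -10, "jaw": -1},
])

```text
invalid input at $.rows[0]: expected keys dx, dy, dz, roll, jaw
```

```bash
cat >> h.py <<'E'
def go(x,y,z,yaw=None):
    o=get_obs(); p=o['ee_pos']; Y=o['eef_rot'][2]
    if yaw is None: yaw=Y
    d=(np.array([x,y,z])-p)*1000; r=(Y-yaw+np.pi/2)%np.pi-np.pi/2
    f=lambda Y:np.array([np.cos(Y)*d[0]+np.sin(Y)*d[1],np.sin(Y)*d[0]-np.cos(Y)*d[1],-d[2]]).round(1)
    print('t',o['time_s'],'p',p.round(4),'rot',o['eef_rot'].round(4),'roll deg',round(np.degrees(r),2),'shift before turn',f(Y),'after turn',f(Y-r),'q6',o['qpos'][5].round(2),'w',round(o['grip_width'],4),'gf',round(o['grip_force'],1),'F',np.round(o['force'],1))
E
python3 - <<'E'
from h import *
go(.43,-.261,.25,2.76)
c=cam('wrist'); save(c,'w1.png'); P=cloud(c);np.save('w1.npy',P)
E
```

```text
t 0.15 p [0.1492 0.5292 0.205 ] rot [-3.1407e+00 -1.0000e-04  2.8668e+00] roll deg 6.12 shift before turn [-484.7 -684.3  -45. ] after turn [-554.9 -628.8  -45. ] q6 -0.07 w 0.0938 gf 0.0 F [-0.1  0.1  0.3]
```

View pics/w1.png

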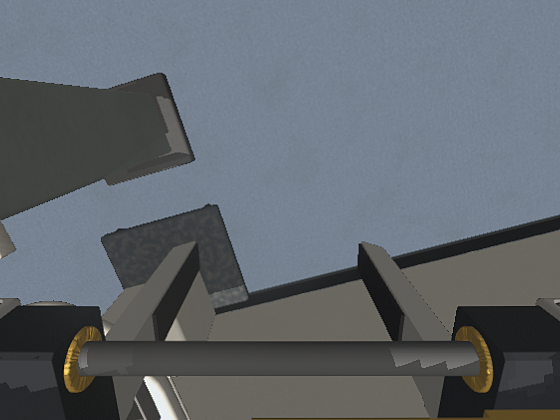

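The call was refused because every row needs all five keys. The picture only shows the floor between the open fingers at (180,260) and (380,260). I'll resend with every key.

Request:
send_rows([
  {"dx": -26, "dy": -28, "dz": -10, "roll": 0, "jaw": -1},
  {"dx": -26, "dy": -28, "dz": -10, "roll": 0, "jaw": -1},
  {"dx": -26, "dy": -28, "dz": -10, "roll": 0, "jaw": -1},
  {"dx": -26, "dy": -28, "dz": -10, "roll": 0, "jaw": -1},
  {"dx": -26, "dy": -28, "dz": -10, "roll": 0, "jaw": -1},
  {"dx": -26, "dy": -28, "dz": -10, "roll": 0, "jaw": -1},
  {"dx": -26, "dy": -28, "dz": -10, "roll": 0, "jaw": -1},
  {"dx": -26, "dy": -28, "dz": -10, "roll": 0, "jaw": -1},
  {"dx": -26, "dy": -28, "dz": -10, "roll": 0, "jaw": -1},
  {"dx": -26, "dy": -28, "dz": -10, "roll": 0, "jaw": -1},
  {"dx": -26, "dy": -28, "dz": -10, "roll": 0, "jaw": -1},
  {"dx": -26, "dy": -28, "dz": -10, "roll": 0, "jaw": -1},
])

```text
time_s: 1.2
ee_pos: [0.3586, 0.1195, 0.3261]
eef_rot: [3.141, 0.001, 2.867]
force: [0.8, -0.3, 0.8]
grip_width: 0.0943
grip_force: 0.0
```

Run:
```python
from h import *
go(.43,-.261,.25,2.76)
c=cam('wrist'); save(c,'w2.png'); P=cloud(c);np.save('w2.npy',P)
s=P[np.isfinite(P[...,0])&(P[...,2]>-.02)&(P[...,2]<.06)]; print(s.min(0),s.max(0))
```

```text
t 1.2 p [0.3586 0.1195 0.3261] rot [3.1413e+00 5.0000e-04 2.8669e+00] roll deg 6.13 shift before turn [-171.9 -346.8   76.1] after turn [-208.  -326.5   76.1] q6 -1.07 w 0.0943 gf 0.0 F [ 0.8 -0.3  0.8]
[ 0.04540097 -0.34296804 -0.01999118] [0.84249236 0.28026964 0.05999909]
```

View pics/w2.png

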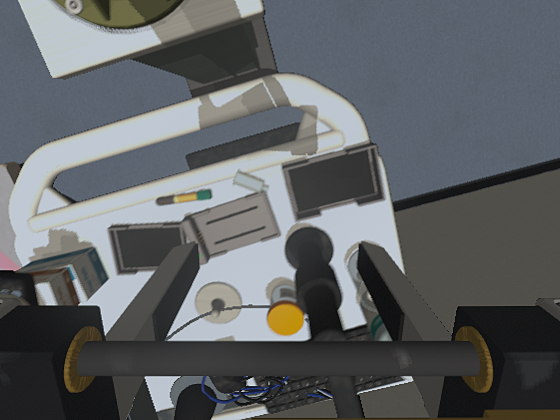

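The wrist view shows the long tray at (332,182), the cradle at (235,228) with its contact block at the left end (192,238), the short tray at (150,245) and the stand at (218,303).

Run:
```python
from h import *
for f in ('w2','scene0'):
    P=np.load(f+'.npy'); X,Y,Z=P[...,0],P[...,1],P[...,2]
    def box(x0,x1,y0,y1,z0,z1): return P[(X>x0)&(X<x1)&(Y>y0)&(Y<y1)&(Z>z0)&(Z<z1)]
    print(f)
    s=box(.35,.46,.11,.28,.006,.04); print('long',rect(s),np.percentile(s[:,2],95))
    # short: all 6..20mm, y<-0.047
    s=box(.37,.51,-.18,-.049,.007,.022); print('short',rect(s),np.percentile(s[:,2],95))
    s=box(.38,.49,-.046,.10,.0035,.04); print('cradle',rect(s),np.percentile(s[:,2],95))
    s=box(.38,.49,-.06,-.01,.02,.04); print('block',rect(s),len(s))
    s=box(.50,.61,-.095,.005,.0035,.0095); print('foot',rect(s),circ(s))
    s=box(.53,.59,-.08,-.01,.03,.06); print('post',circ(s),len(s),Z[(X>.53)&(X<.59)&(Y>-.08)&(Y<-.01)&(Z<.06)].max())
    s=box(.3,.45,-.1,.3,-.005,.005);print('table z',np.median(s[:,2]))
```

```text
w2
long (array([0.4004, 0.1946]), array([139.3,  85.5]), 88.7) 0.0307182501372645
short (array([ 0.4122, -0.1668]), array([29.4, 85.8]), 58.4) 0.01656652015380357
cradle (array([0.4259, 0.0277]), array([ 85.1, 142.9]), 3.1) 0.028150314782453435
block (array([ 0.432 , -0.0356]), array([77.5, 16. ]), 3.4) 448
foot (array([ 0.5578, -0.0426]), array([78.9, 77.7]), 23.2) (array([561.6, -38.7]), 46.1)
post (array([558.1, -43.8]), 7.1) 65 0.039249313746152405
table z 0.002554175306926112
scene0
long (array([0.4019, 0.1429]), array([42. , 85.9]), 88.6) 0.029628155192009165
short (array([ 0.4419, -0.0729]), array([32.3, 83.9]), 73.3) 0.016103954453114477
cradle (array([0.4294, 0.0373]), array([ 85.3, 112.2]), 7.6) 0.028331506985510617
block (array([ 0.4349, -0.038 ]), array([77.4, 16.6]), 2.8) 262
foot (array([ 0.5595, -0.0454]), array([76.7, 76.8]), 23.2) (array([563.3, -40.1]), 47.1)
post (array([560.6, -46.8]), 7.4) 31 0.038305968941002966
table z 0.0017803640305564658
```

Request:
send_rows([
  {"dx": 0, "dy": 0, "dz": 0, "roll": 6.1, "jaw": -1},
  {"dx": -21, "dy": -32.5, "dz": 6, "roll": 0, "jaw": -1},
  {"dx": -21, "dy": -32.5, "dz": 6, "roll": 0, "jaw": -1},
  {"dx": -21, "dy": -32.5, "dz": 6, "roll": 0, "jaw": -1},
  {"dx": -21, "dy": -32.5, "dz": 6, "roll": 0, "jaw": -1},
  {"dx": -21, "dy": -32.5, "dz": 6, "roll": 0, "jaw": -1},
  {"dx": -21, "dy": -32.5, "dz": 6, "roll": 0, "jaw": -1},
  {"dx": -21, "dy": -32.5, "dz": 6, "roll": 0, "jaw": -1},
  {"dx": -21, "dy": -32.5, "dz": 6, "roll": 0, "jaw": -1},
  {"dx": -21, "dy": -32.5, "dz": 6, "roll": 0, "jaw": -1},
  {"dx": -20, "dy": -32.5, "dz": 6, "roll": 0, "jaw": -1},
  {"dx": 0, "dy": 0, "dz": 0, "roll": 0, "jaw": -1},
])

```text
time_s: 2.25
ee_pos: [0.4311, -0.2626, 0.2631]
eef_rot: [-3.142, -0.003, 2.757]
force: [0.8, -0.2, -0.9]
grip_width: 0.0936
grip_force: 0.0
```

Run:
```python
from h import *
c=cam('wrist'); save(c,'w3.png'); P=cloud(c);np.save('w3.npy',P)
t=sel(P,(.43,-.26),.06,.156,.2); print('tape',circ(t),np.percentile(t[:,2],[50,90]),len(t))
m=sel(P,(.43,-.26),.09,.125,.146); print('meter',rect(m),np.percentile(m[:,2],[5,50,95]))
go(.4287,-.2598,.146)
```

```text
tape (array([ 426. , -258.9]), 32.2) [0.16174627 0.16357556] 3144
meter (array([ 0.3909, -0.2482]), array([49.4, 30.3]), 73.5) [0.13141754 0.13680542 0.14034819]
t 2.3 p [ 0.431  -0.2603  0.2638] rot [ 3.1411e+00 -2.8000e-03  2.7570e+00] roll deg 0.0 shift before turn [  2.3  -0.4 117.8] after turn [  2.3  -0.4 117.8] q6 -1.8 w 0.094 gf 0.0 F [ 0.1 -0.3 -0.1]
```

View pics/w3.png

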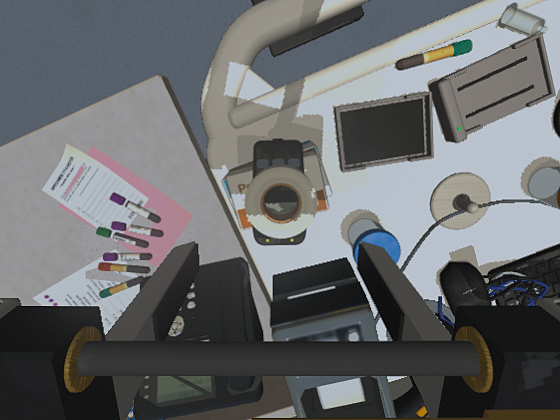

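The tape sits at (282,200) on the meter, between the open fingers. The wrist and scene estimates agree to about 4 mm.

Request:
send_rows([
  {"dx": 2.8, "dy": -0.5, "dz": 39, "roll": 0, "jaw": -1},
  {"dx": 0, "dy": 0, "dz": 36, "roll": 0, "jaw": -1},
  {"dx": 0, "dy": 0, "dz": 25, "roll": 0, "jaw": -1},
  {"dx": 0, "dy": 0, "dz": 17.5, "roll": 0, "jaw": -1},
  {"dx": 0, "dy": 0, "dz": 0, "roll": 0, "jaw": -1},
  {"dx": 0, "dy": 0, "dz": 0, "roll": 0, "jaw": 1},
  {"dx": 0, "dy": 0, "dz": 0, "roll": 0, "jaw": 1},
  {"dx": 0, "dy": 0, "dz": 0, "roll": 0, "jaw": 1},
  {"dx": 0, "dy": 0, "dz": 0, "roll": 0, "jaw": 1},
  {"dx": 0, "dy": 0, "dz": 0, "roll": 0, "jaw": 1},
  {"dx": 0, "dy": 0, "dz": 0, "roll": 0, "jaw": 1},
  {"dx": 0, "dy": 0, "dz": 0, "roll": 0, "jaw": 1},
], force=12)

```text
time_s: 3.3
ee_pos: [0.4289, -0.2577, 0.1488]
eef_rot: [-3.141, 0.001, 2.76]
force: [-0.5, 0.9, 6.6]
grip_width: 0.0635
grip_force: 12.0
```

Request:
send_rows([
  {"dx": 0, "dy": 0, "dz": -8, "roll": 0, "jaw": 1},
  {"dx": 0, "dy": 0, "dz": -12, "roll": 0, "jaw": 1},
  {"dx": 0, "dy": 0, "dz": -25, "roll": 0, "jaw": 1},
  {"dx": 0, "dy": 0, "dz": -30, "roll": 0, "jaw": 1},
  {"dx": 0, "dy": 0, "dz": 0, "roll": 0, "jaw": 1},
])

```text
time_s: 3.72
ee_pos: [0.43, -0.2585, 0.2286]
eef_rot: [-3.14, 0.007, 2.76]
force: [0.5, -0.5, 0.9]
grip_width: 0.0638
grip_force: 12.0
```

Run:
```python
from h import *
c=cam('wrist'); save(c,'w4.png'); P=cloud(c);np.save('w4.npy',P)
o=get_obs()['ee_pos']
t=sel(P,o[:2],.06,o[2]+.012,o[2]+.05); print('tape',circ(t),np.percentile(t[:,2],[50,90]),len(t))
go(.559,-.045,.1)
c=cam('scene');P=cloud(c);save(c,'s1.png');np.save('s1.npy',P)
t=sel(P,o[:2],.045,o[2]+.005,o[2]+.028); print('tape scene',circ(t),np.percentile(t[:,2],[10,50,90]),len(t))
X,Y,Z=P[...,0],P[...,1],P[...,2]
s=P[(X>.35)&(X<.5)&(Y>-.34)&(Y<-.17)&(Z>.133)&(Z<.147)];print('meter',rect(s))
```

```text
tape (array([ 419.4, -254.7]), 44.2) [0.24215695 0.26408468] 10329
t 3.7667 p [ 0.4294 -0.2581  0.2259] rot [-3.1404  0.0048  2.7603] roll deg 0.0 shift before turn [-40.9 246.  125.9] after turn [-40.9 246.  125.9] q6 -1.8 w 0.0638 gf 12.0 F [-0.5 -0.5 -1.4]
tape scene (array([ 428.3, -261.2]), 41.7) [0.23459319 0.23743984 0.24409311] 636
meter (array([ 0.4283, -0.2634]), array([52.7, 97.3]), 70.3)
```

View pics/w4.png

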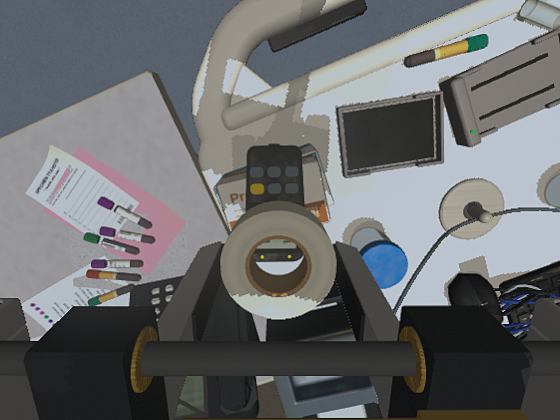

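The tape is held centred in the jaws at (278,260). The meter's keypad end is toward the robot. Next I'll move over the stand.

Request:
send_rows([
  {"dx": -6, "dy": 35, "dz": 0, "roll": 0, "jaw": 1},
  {"dx": -6, "dy": 35, "dz": 0, "roll": 0, "jaw": 1},
  {"dx": -6, "dy": 35, "dz": 0, "roll": 0, "jaw": 1},
  {"dx": -6, "dy": 35, "dz": 15, "roll": 0, "jaw": 1},
  {"dx": -6, "dy": 35, "dz": 20, "roll": 0, "jaw": 1},
  {"dx": -6, "dy": 35, "dz": 20, "roll": 0, "jaw": 1},
  {"dx": -5, "dy": 36, "dz": 20, "roll": 0, "jaw": 1},
  {"dx": 0, "dy": 0, "dz": 20, "roll": 0, "jaw": 1},
  {"dx": 0, "dy": 0, "dz": 0, "roll": 0, "jaw": 1},
  {"dx": 0, "dy": 0, "dz": 0, "roll": 0, "jaw": 1},
])

```text
time_s: 4.65
ee_pos: [0.5573, -0.0445, 0.1268]
eef_rot: [-3.141, -0.003, 2.761]
force: [0.5, 0.1, 0.4]
grip_width: 0.0632
grip_force: 12.0
```

Run:
```python
from h import *
c=cam('wrist'); save(c,'w5.png'); P=cloud(c);np.save('w5.npy',P); go(.559,-.045,.06)
f=c['frame'].astype(int); tz=get_obs()['ee_pos'][2]+.017
def ray(u,v,z):
    n=cv2.undistortPoints(np.array([[[u,v]]],float),c['K'],c['d']).ravel(); d=np.array([n[0],n[1],1])@c['R']; o=-c['R'].T@c['t']; return (o+d*(z-o[2])/d[2])
# ring top: depth near tz
m=(abs(P[...,2]-tz)<.006)&(f.sum(-1)>330)
m=cv2.morphologyEx(m.astype(np.uint8),cv2.MORPH_OPEN,np.ones((3,3)))
p=P[m>0]; p=p[np.hypot(p[:,0]-.559,p[:,1]+.045)<.06]
print('tape',circ(p),len(p),np.median(p[:,2]),tz)
s=sel(P,(.559,-.045),.025,.028,.05);print('post',circ(s) if len(s) else 0,len(s))
```

```text
t 4.7 p [ 0.5579 -0.045   0.1282] rot [-3.1413e+00 -8.0000e-04  2.7599e+00] roll deg 0.0 shift before turn [-1.   0.4 68.2] after turn [-1.   0.4 68.2] q6 -1.33 w 0.0639 gf 12.0 F [-0.  -0.1 -1.2]
tape (array([556.7, -44.4]), 32.0) 3306 0.14077235613743094 0.14519365032007236
post 0 0
```

View pics/w5.png

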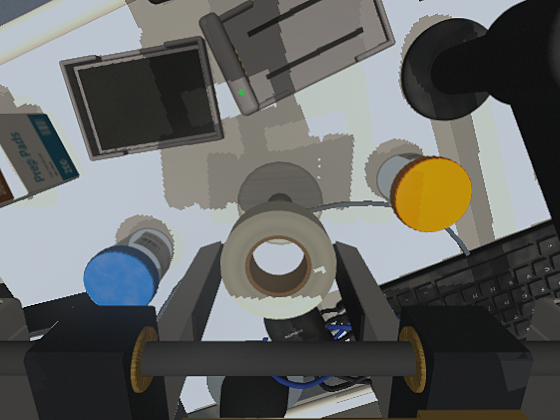

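The tape is centred over the post to about 1.5 mm; the foot's edge shows at (281,195). Lowering it.

Request:
send_rows([
  {"dx": -2, "dy": 0.7, "dz": 30, "roll": 0, "jaw": 1},
  {"dx": 0, "dy": 0, "dz": 30, "roll": 0, "jaw": 1},
  {"dx": 0, "dy": 0, "dz": 12, "roll": 0, "jaw": 1},
  {"dx": 0, "dy": 0, "dz": 8, "roll": 0, "jaw": 1},
  {"dx": 0, "dy": 0, "dz": 8, "roll": 0, "jaw": 1},
  {"dx": 0, "dy": 0, "dz": 8, "roll": 0, "jaw": 1},
  {"dx": 0, "dy": 0, "dz": 8, "roll": 0, "jaw": 1},
  {"dx": 0, "dy": 0, "dz": 6, "roll": 0, "jaw": 1},
  {"dx": 0, "dy": 0, "dz": 2, "roll": 0, "jaw": 1},
  {"dx": 0, "dy": 0, "dz": 0, "roll": 0, "jaw": 1},
])

```text
time_s: 5.53
ee_pos: [0.5606, -0.0446, 0.0162]
eef_rot: [3.142, 0.001, 2.76]
force: [-0.6, 0.2, -1.2]
grip_width: 0.0637
grip_force: 12.0
```

Request:
send_rows([
  {"dx": 0, "dy": 0, "dz": 2, "roll": 0, "jaw": 1},
  {"dx": 0, "dy": 0, "dz": 1, "roll": 0, "jaw": 1},
  {"dx": 0, "dy": 0, "dz": 0, "roll": 0, "jaw": -1},
  {"dx": 0, "dy": 0, "dz": 0, "roll": 0, "jaw": -1},
  {"dx": 0, "dy": 0, "dz": 0, "roll": 0, "jaw": -1},
  {"dx": 0, "dy": 0, "dz": 0, "roll": 0, "jaw": -1},
  {"dx": 0, "dy": 0, "dz": -15, "roll": 0, "jaw": -1},
  {"dx": 0, "dy": 0, "dz": -40, "roll": 0, "jaw": -1},
  {"dx": 0, "dy": 0, "dz": -40, "roll": 0, "jaw": -1},
  {"dx": 0, "dy": 0, "dz": -40, "roll": 0, "jaw": -1},
  {"dx": 0, "dy": 0, "dz": -40, "roll": 0, "jaw": -1},
  {"dx": 0, "dy": 0, "dz": -40, "roll": 0, "jaw": -1},
])

```text
time_s: 6.53
ee_pos: [0.5599, -0.0445, 0.23]
eef_rot: [3.142, 0.0, 2.76]
force: [0.8, -0.5, -0.2]
grip_width: 0.0942
grip_force: 0.0
```

Run:
```python
from h import *
for n in ('wrist','scene'):
    c=cam(n); P=cloud(c); np.save(n+'2.npy',P); save(c,n+'2.png'); X,Y,Z=P[...,0],P[...,1],P[...,2]
    s=sel(P,(.559,-.045),.05,.024,.036);print(n,'tape',circ(s),np.percentile(s[:,2],[10,50,90]),len(s))
    s=P[(X>.35)&(X<.5)&(Y>-.34)&(Y<-.17)&(Z>.130)&(Z<.147)];print('meter',rect(s) if len(s)>50 else 0)
go(.428,-.262,.25)
```

```text
wrist tape (array([560.2, -53.5]), 41.3) [0.02867232 0.02984199 0.03094341] 1869
meter (array([ 0.4464, -0.2425]), array([16.3, 78.5]), 58.9)
scene tape (array([562.2, -53.8]), 40.0) [0.02672832 0.02902307 0.03081743] 440
meter (array([ 0.4274, -0.2632]), array([ 53. , 100.1]), 70.3)
t 6.6333 p [ 0.5623 -0.0448  0.2347] rot [3.1391 0.0101 2.7604] roll deg 0.0 shift before turn [  43.9 -251.6  -15.3] after turn [  43.9 -251.6  -15.3] q6 -1.33 w 0.0938 gf 0.0 F [-0.4  0.1 -0.5]
```

View pics/wrist2.png

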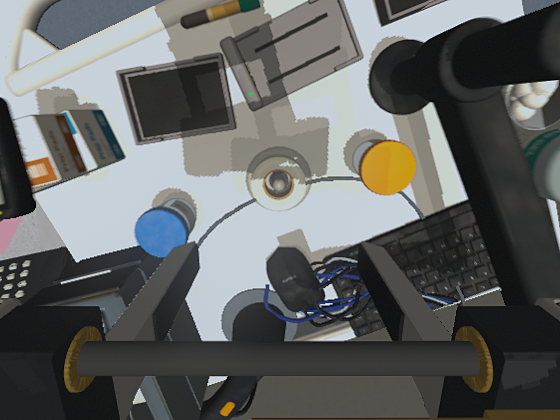

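The tape is home round the post at (280,182), with its top at z ≈ 0.030. Now the meter.

Request:
send_rows([
  {"dx": 6, "dy": -36, "dz": 0, "roll": 0, "jaw": -1},
  {"dx": 6, "dy": -36, "dz": 0, "roll": 0, "jaw": -1},
  {"dx": 6, "dy": -36, "dz": 0, "roll": 0, "jaw": -1},
  {"dx": 6, "dy": -36, "dz": 0, "roll": 0, "jaw": -1},
  {"dx": 6, "dy": -36, "dz": 0, "roll": 0, "jaw": -1},
  {"dx": 6, "dy": -36, "dz": 0, "roll": 0, "jaw": -1},
  {"dx": 6, "dy": -36, "dz": 0, "roll": -2.1, "jaw": -1},
  {"dx": 0, "dy": 0, "dz": 0, "roll": 0, "jaw": -1},
])

```text
time_s: 7.3
ee_pos: [0.4248, -0.2667, 0.2272]
eef_rot: [-3.141, -0.001, 2.795]
force: [-0.2, -0.6, 1.0]
grip_width: 0.0938
grip_force: 0.0
```

Run:
```python
from h import *
c=cam('wrist'); P=cloud(c); np.save('w6.npy',P); save(c,'w6.png'); X,Y,Z=P[...,0],P[...,1],P[...,2]
s=P[(X>.35)&(X<.5)&(Y>-.34)&(Y<-.17)&(Z>.131)&(Z<.147)];print('meter',rect(s))
for z in (.128,.122):
    s=P[(X>.35)&(X<.5)&(Y>-.34)&(Y<-.17)&(Z>z)&(Z<.147)];print('meter',rect(s))
go(.427,-.262,.118,2.797)
W=np.load('wrist2.npy');X,Y,Z=W[...,0],W[...,1],W[...,2]
s=W[(X>.38)&(X<.505)&(Y>-.18)&(Y<-.052)&(Z>.007)&(Z<.021)]; print('short',rect(s),np.percentile(s[:,2],95))
s=P[(X>.38)&(X<.505)&(Y>-.18)&(Y<-.052)&(Z>.007)&(Z<.021)]; print('short',rect(s))
```

```text
meter (array([ 0.4257, -0.2614]), array([ 54.1, 100.7]), 70.3)
meter (array([ 0.4252, -0.2619]), array([ 53.8, 102.5]), 71.6)
meter (array([ 0.4239, -0.2614]), array([ 53.9, 104.5]), 70.9)
t 7.35 p [ 0.4261 -0.2648  0.2272] rot [ 3.1415e+00 -8.0000e-04  2.7934e+00] roll deg -0.21 shift before turn [1.000e-01 2.900e+00 1.092e+02] after turn [1.000e-01 2.900e+00 1.092e+02] q6 -1.85 w 0.0939 gf 0.0 F [0.  0.1 0.2]
short (array([ 0.4208, -0.1543]), array([39.6, 82.8]), 77.2) 0.016857037305733027h.py:15: RuntimeWarning: invalid value encountered in cast
  o=p[:,:2].min(0)-0.02; q=((p[:,:2]-o)*1000).astype(int); M=np.zeros(q.max(0)+30,np.uint8); M[q[:,0],q[:,1]]=255
Traceback (most recent call last):
  File "h.py", line 15, in rect
    o=p[:,:2].min(0)-0.02; q=((p[:,:2]-o)*1000).astype(int); M=np.zeros(q.max(0)+30,np.uint8); M[q[:,0],q[:,1]]=255
                                                               ~~~~~~~~^^^^^^^^^^^^^^^^^^^^^^
ValueError: negative dimensions are not allowed
```

View pics/w6.png

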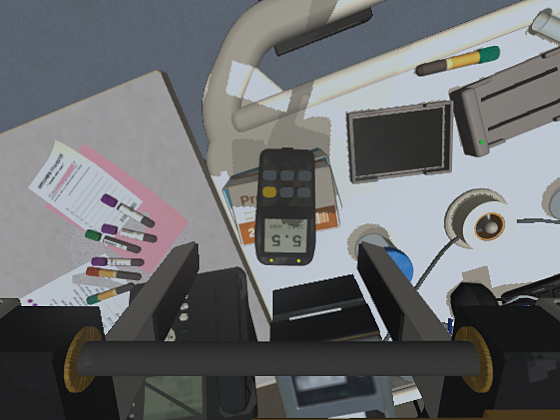

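The display is at (282,238), the far end, so meter +x points ahead. To stay inside the last joint's range when the meter is turned into the cradle, I'll turn the tool by half a turn first.

Request:
send_rows([
  {"dx": 0, "dy": 0, "dz": 0, "roll": 7.1, "jaw": -1},
  {"dx": 0, "dy": 0, "dz": 0, "roll": 7.1, "jaw": -1},
  {"dx": 0, "dy": 0, "dz": 0, "roll": 7.1, "jaw": -1},
  {"dx": 0, "dy": 0, "dz": 0, "roll": 7.1, "jaw": -1},
  {"dx": 0, "dy": 0, "dz": 0, "roll": 7.1, "jaw": -1},
  {"dx": 0, "dy": 0, "dz": 0, "roll": 7.1, "jaw": -1},
  {"dx": 0, "dy": 0, "dz": 0, "roll": 7.1, "jaw": -1},
  {"dx": 0, "dy": 0, "dz": 0, "roll": 7.1, "jaw": -1},
  {"dx": 0, "dy": 0, "dz": 0, "roll": 7.1, "jaw": -1},
  {"dx": 0, "dy": 0, "dz": 0, "roll": 7.1, "jaw": -1},
  {"dx": 0, "dy": 0, "dz": 0, "roll": 7.1, "jaw": -1},
  {"dx": 0, "dy": 0, "dz": 0, "roll": 7.1, "jaw": -1},
])

```text
time_s: 8.35
ee_pos: [0.4281, -0.2618, 0.2274]
eef_rot: [-3.141, -0.0, 1.304]
force: [0.5, 0.2, 0.0]
grip_width: 0.094
grip_force: 0.0
```

Request:
send_rows([
  {"dx": 0, "dy": 0, "dz": 0, "roll": 7.1, "jaw": -1},
  {"dx": 0, "dy": 0, "dz": 0, "roll": 7.1, "jaw": -1},
  {"dx": 0, "dy": 0, "dz": 0, "roll": 7.1, "jaw": -1},
  {"dx": 0, "dy": 0, "dz": 0, "roll": 7.1, "jaw": -1},
  {"dx": 0, "dy": 0, "dz": 0, "roll": 7.1, "jaw": -1},
  {"dx": 0, "dy": 0, "dz": 0, "roll": 7.1, "jaw": -1},
  {"dx": 0, "dy": 0, "dz": 0, "roll": 7.1, "jaw": -1},
  {"dx": 0, "dy": 0, "dz": 0, "roll": 7.1, "jaw": -1},
  {"dx": 0, "dy": 0, "dz": 0, "roll": 7.1, "jaw": -1},
  {"dx": 0, "dy": 0, "dz": 0, "roll": 7.1, "jaw": -1},
  {"dx": 0, "dy": 0, "dz": 0, "roll": 7.1, "jaw": -1},
  {"dx": 0, "dy": 0, "dz": 0, "roll": 7.1, "jaw": -1},
])

```text
time_s: 9.35
ee_pos: [0.4281, -0.2618, 0.2274]
eef_rot: [-3.141, 0.001, -0.182]
force: [0.6, 1.0, -0.4]
grip_width: 0.0935
grip_force: 0.0
```

Request:
send_rows([
  {"dx": 0, "dy": 0, "dz": 20, "roll": 4.8, "jaw": -1},
  {"dx": 0, "dy": 0, "dz": 20, "roll": 4.6, "jaw": -1},
  {"dx": 0, "dy": 0, "dz": 0, "roll": 0, "jaw": -1},
  {"dx": 0, "dy": 0, "dz": 0, "roll": 0, "jaw": -1},
])

```text
time_s: 9.68
ee_pos: [0.4277, -0.2619, 0.1874]
eef_rot: [-3.141, 0.002, -0.338]
force: [0.4, 0.1, 0.3]
grip_width: 0.094
grip_force: 0.0
```

Run:
```python
from h import *
go(.4265,-.262,.118,2.797)
c=cam('scene'); P=cloud(c); np.save('s3.npy',P);X,Y,Z=P[...,0],P[...,1],P[...,2]
s=P[(X>.35)&(X<.5)&(Y>-.34)&(Y<-.17)&(Z>.131)&(Z<.147)];print('meter',rect(s))
W=np.load('wrist2.npy');X,Y,Z=W[...,0],W[...,1],W[...,2]
# short tray: walls; remove NaN & cradle side
for f in ('wrist2','w6','w2'):
    W=np.load(f+'.npy');X,Y,Z=W[...,0],W[...,1],W[...,2]
    s=W[(X>.38)&(X<.52)&(Y>-.19)&(Y+0.053*(X-.43)*-1<-.05)&(Z>.0065)&(Z<.021)]
    if len(s)>50:
        r=cv2.minAreaRect((s[:,:2]*1000).astype(np.float32)); print(f,rect(s),r,len(s))
```

```text
t 9.6833 p [ 0.4277 -0.2619  0.1874] rot [-3.1409e+00  2.0000e-03 -3.3790e-01] roll deg 0.38 shift before turn [-1.1  0.5 69.4] after turn [-1.1  0.5 69.4] q6 1.29 w 0.094 gf 0.0 F [0.4 0.1 0.3]
meter (array([ 0.428 , -0.2625]), array([53.6, 98.7]), 67.8)
wrist2 (array([ 0.4391, -0.0751]), array([35.5, 82.4]), 77.4) ((429.4332275390625, -115.86339569091797), (118.4718017578125, 82.5628890991211), 77.31764221191406) 1354
w6 (array([ 0.436 , -0.0865]), array([58.4, 82.7]), 77.1) ((429.06121826171875, -116.32808685302734), (119.45226287841797, 83.24945068359375), 77.25322723388672) 1340
w2 (array([ 0.4186, -0.1709]), array([ 5.4, 76.4]), 77.1) ((428.63458251953125, -115.6368408203125), (118.99421691894531, 82.80144500732422), 77.53939819335938) 540
```

The short tray is now well measured: centre (0.429,-0.116), 119×83 mm outside as expected, long axis at 77.3°. Grasping the meter.

Request:
send_rows([
  {"dx": -0.5, "dy": 0, "dz": 25, "roll": 0.4, "jaw": -1},
  {"dx": 0, "dy": 0, "dz": 25, "roll": 0, "jaw": -1},
  {"dx": 0, "dy": 0, "dz": 17, "roll": 0, "jaw": -1},
  {"dx": 0, "dy": 0, "dz": 0, "roll": 0, "jaw": -1},
  {"dx": 0, "dy": 0, "dz": 0, "roll": 0, "jaw": 1},
  {"dx": 0, "dy": 0, "dz": 0, "roll": 0, "jaw": 1},
  {"dx": 0, "dy": 0, "dz": 0, "roll": 0, "jaw": 1},
  {"dx": 0, "dy": 0, "dz": 0, "roll": 0, "jaw": 1},
  {"dx": 0, "dy": 0, "dz": 0, "roll": 0, "jaw": 1},
  {"dx": 0, "dy": 0, "dz": 0, "roll": 0, "jaw": 1},
  {"dx": 0, "dy": 0, "dz": 0, "roll": 0, "jaw": 1},
], force=18)

```text
time_s: 10.65
ee_pos: [0.4273, -0.2627, 0.1213]
eef_rot: [-3.142, -0.001, -0.348]
force: [0.3, 1.1, 2.3]
grip_width: 0.0524
grip_force: 17.9
```

Request:
send_rows([
  {"dx": 0, "dy": 0, "dz": -6, "roll": 0, "jaw": 1},
  {"dx": 0, "dy": 0, "dz": -12, "roll": 0, "jaw": 1},
  {"dx": 0, "dy": 0, "dz": -25, "roll": 0, "jaw": 1},
  {"dx": 0, "dy": 0, "dz": -25, "roll": 0, "jaw": 1},
  {"dx": 0, "dy": 0, "dz": 0, "roll": 0, "jaw": 1},
])

```text
time_s: 11.07
ee_pos: [0.4284, -0.2636, 0.1937]
eef_rot: [3.14, -0.006, -0.348]
force: [0.2, -0.3, -1.8]
grip_width: 0.0518
grip_force: 17.8
```

Run:
```python
from h import *
go(.430,.029,.19,1.617)
```

```text
t 11.0667 p [ 0.4284 -0.2636  0.1937] rot [ 3.1397 -0.0063 -0.3481] roll deg 67.41 shift before turn [ -98.3 -275.6    3.7] after turn [-292.3  -15.1    3.7] q6 1.29 w 0.0518 gf 17.8 F [ 0.2 -0.3 -1.8]
```

Request:
send_rows([
  {"dx": -12.3, "dy": -34.5, "dz": 0, "roll": 0, "jaw": 1},
  {"dx": -12.3, "dy": -34.5, "dz": 0, "roll": 0, "jaw": 1},
  {"dx": -12.3, "dy": -34.5, "dz": 0, "roll": 0, "jaw": 1},
  {"dx": -12.3, "dy": -34.5, "dz": 0, "roll": 0, "jaw": 1},
  {"dx": -12.3, "dy": -34.5, "dz": 0, "roll": 0, "jaw": 1},
  {"dx": -12.3, "dy": -34.5, "dz": 0, "roll": 0, "jaw": 1},
  {"dx": -12.3, "dy": -34.5, "dz": 0, "roll": 0, "jaw": 1},
  {"dx": -12.3, "dy": -34.5, "dz": 0, "roll": 0, "jaw": 1},
  {"dx": 0, "dy": 0, "dz": 0, "roll": -7, "jaw": 1},
  {"dx": 0, "dy": 0, "dz": 0, "roll": -7, "jaw": 1},
  {"dx": 0, "dy": 0, "dz": 0, "roll": -7, "jaw": 1},
  {"dx": 0, "dy": 0, "dz": 0, "roll": -7, "jaw": 1},
])

```text
time_s: 12.07
ee_pos: [0.4285, 0.0306, 0.1886]
eef_rot: [3.142, 0.001, 0.147]
force: [0.3, 0.2, -1.8]
grip_width: 0.0523
grip_force: 17.8
```

Request:
send_rows([
  {"dx": 0, "dy": 0, "dz": 0, "roll": -7, "jaw": 1},
  {"dx": 0, "dy": 0, "dz": 0, "roll": -7, "jaw": 1},
  {"dx": 0, "dy": 0, "dz": 0, "roll": -7, "jaw": 1},
  {"dx": 0, "dy": 0, "dz": 0, "roll": -7, "jaw": 1},
  {"dx": 0, "dy": 0, "dz": 0, "roll": -7, "jaw": 1},
  {"dx": 0, "dy": 0, "dz": 0, "roll": -7, "jaw": 1},
  {"dx": 0, "dy": 0, "dz": 0, "roll": -7, "jaw": 1},
  {"dx": 0, "dy": 0, "dz": 0, "roll": -7, "jaw": 1},
  {"dx": 0, "dy": 0, "dz": 0, "roll": -7, "jaw": 1},
  {"dx": 0, "dy": 0, "dz": 0, "roll": -7, "jaw": 1},
  {"dx": 0, "dy": 0, "dz": 0, "roll": -7, "jaw": 1},
  {"dx": 0, "dy": 0, "dz": 0, "roll": -7, "jaw": 1},
])

```text
time_s: 13.07
ee_pos: [0.4285, 0.0303, 0.1886]
eef_rot: [-3.141, 0.0, 1.613]
force: [0.4, 0.0, -1.6]
grip_width: 0.0522
grip_force: 17.8
```

Run:
```python
from h import *
go(.430,.029,.1,1.617)
for n in ('wrist','scene'):
    c=cam(n); P=cloud(c); np.save(n+'3.npy',P); save(c,n+'3.png')
    X,Y,Z=P[...,0],P[...,1],P[...,2]; z=get_obs()['ee_pos'][2]; dark=c['frame'].max(-1)<110
    s=P[(X>.36)&(X<.5)&(Y>-.05)&(Y<.11)&(Z>z+.002)&(Z<z+.03)&dark]; print(n,len(s),rect(s) if len(s)>50 else 0)
    s=P[(X>.38)&(X<.49)&(Y>-.055)&(Y<-.01)&(Z>.021)&(Z<.034)]; print('block',rect(s) if len(s)>50 else 0,len(s))
```

```text
t 13.0667 p [0.4285 0.0303 0.1886] rot [-3.1409  0.      1.6127] roll deg -0.25 shift before turn [-1.4  1.4 88.6] after turn [-1.4  1.4 88.6] q6 -0.06 w 0.0522 gf 17.8 F [ 0.4  0.  -1.6]
wrist 15594 (array([0.426 , 0.0325]), array([100.,  55.]), 90.0)
block 0 0
scene 961 (array([0.4281, 0.0244]), array([73.9, 98.4]), 19.7)
block (array([ 0.4354, -0.0383]), array([78.3, 15.8]), 2.3) 254
```

View pics/wrist3.png

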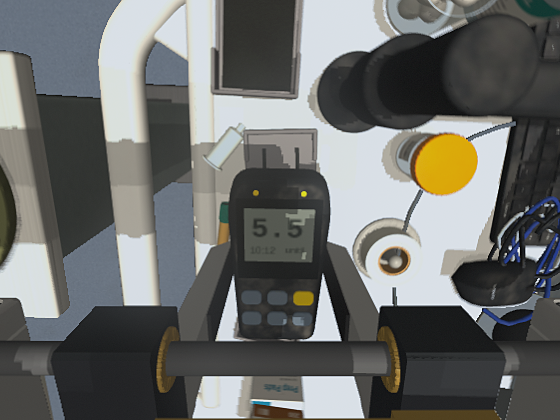

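The meter hangs level with its display toward +y, away from the contacts, and is aligned with the bay at (282,150). Lowering it.

Request:
send_rows([
  {"dx": -2.4, "dy": 2.4, "dz": 36, "roll": 0, "jaw": 1},
  {"dx": 0, "dy": 0, "dz": 36, "roll": 0, "jaw": 1},
  {"dx": 0, "dy": 0, "dz": 36, "roll": 0, "jaw": 1},
  {"dx": 0, "dy": 0, "dz": 25, "roll": 0, "jaw": 1},
  {"dx": 0, "dy": 0, "dz": 12, "roll": 0, "jaw": 1},
  {"dx": 0, "dy": 0, "dz": 10, "roll": 0, "jaw": 1},
  {"dx": 0, "dy": 0, "dz": 8, "roll": 0, "jaw": 1},
  {"dx": 0, "dy": 0, "dz": 6, "roll": 0, "jaw": 1},
  {"dx": 0, "dy": 0, "dz": 4, "roll": 0, "jaw": 1},
  {"dx": 0, "dy": 0, "dz": 0, "roll": 0, "jaw": 1},
])

```text
time_s: 14.0
ee_pos: [0.4312, 0.028, 0.0157]
eef_rot: [-3.141, 0.0, 1.606]
force: [0.1, -0.3, -1.3]
grip_width: 0.0522
grip_force: 17.8
```

Request:
send_rows([
  {"dx": 0, "dy": 0, "dz": 1.5, "roll": 0, "jaw": 1},
  {"dx": 0, "dy": 0, "dz": 1, "roll": 0, "jaw": 1},
  {"dx": 0, "dy": 0, "dz": 0, "roll": 0, "jaw": -1},
  {"dx": 0, "dy": 0, "dz": 0, "roll": 0, "jaw": -1},
  {"dx": 0, "dy": 0, "dz": 0, "roll": 0, "jaw": -1},
  {"dx": 0, "dy": 0, "dz": 0, "roll": 0, "jaw": -1},
  {"dx": 0, "dy": 0, "dz": -15, "roll": 0, "jaw": -1},
  {"dx": 0, "dy": 0, "dz": -40, "roll": 0, "jaw": -1},
  {"dx": 0, "dy": 0, "dz": -40, "roll": 0, "jaw": -1},
  {"dx": 0, "dy": 0, "dz": -40, "roll": 0, "jaw": -1},
  {"dx": 0, "dy": 0, "dz": -40, "roll": 0, "jaw": -1},
  {"dx": 0, "dy": 0, "dz": -40, "roll": 0, "jaw": -1},
])

```text
time_s: 15.0
ee_pos: [0.4307, 0.0281, 0.2307]
eef_rot: [3.141, 0.0, 1.607]
force: [0.5, -0.3, 0.4]
grip_width: 0.0937
grip_force: 0.0
```

Run:
```python
from h import *
for n in ('wrist','scene'):
    c=cam(n); P=cloud(c); np.save(n+'4.npy',P); save(c,n+'4.png')
    X,Y,Z=P[...,0],P[...,1],P[...,2]
    b=P[(X>.38)&(X<.49)&(Y>-.055)&(Y<-.025)&(Z>.021)&(Z<.034)]; print(n,'block',rect(b) if len(b)>50 else 0,len(b))
    s=P[(X>.36)&(X<.5)&(Y>-.028)&(Y<.11)&(Z>.024)&(Z<.045)]; print('meter',len(s),rect(s) if len(s)>50 else 0,np.percentile(s[:,2],[50,95]))
    for z0,z1 in ((.1,.125),(.1075,.12)):
        s=P[(X>.3)&(X<.55)&(Y>-.36)&(Y<-.18)&(Z>z0)&(Z<z1)]; print('small',len(s),rect(s) if len(s)>50 else 0)
    s=P[(X>.3)&(X<.55)&(Y>-.4)&(Y<-.18)&(Z>.055)&(Z<.073)]; print('large',len(s),rect(s) if len(s)>50 else 0)
go(.428,-.27,.23)
```

```text
wrist block (array([ 0.4328, -0.035 ]), array([77.2, 15.9]), 3.0) 805
meter 3519 (array([0.4294, 0.0265]), array([108.,  53.]), 90.0) [0.03053376 0.03325124]
small 1060 (array([ 0.4329, -0.222 ]), array([26., 62.]), 90.0)
small 789 (array([ 0.4331, -0.222 ]), array([24., 61.]), 90.0)
large 203 (array([ 0.4459, -0.2165]), array([ 8., 36.]), 90.0)
scene block (array([ 0.435 , -0.0384]), array([77.8, 16.3]), 3.8) 254
meter 721 (array([0.4308, 0.0268]), array([98., 52.]), 90.0) [0.02967454 0.03287832]
small 1919 (array([ 0.4304, -0.2637]), array([97.7, 62.2]), 81.7)
small 1756 (array([ 0.4308, -0.2634]), array([96.4, 61.8]), 82.0)
large 762 (array([ 0.4291, -0.3154]), array([20.9, 69.3]), 86.3)
t 15.1 p [0.4332 0.028  0.2343] rot [3.1318e+00 5.0000e-04 1.6067e+00] roll deg 0.0 shift before turn [-297.6  -15.9    4.3] after turn [-297.6  -15.9    4.3] q6 -0.06 w 0.0937 gf 0.0 F [ 0.7  0.4 -1.4]
```

View pics/scene4.png

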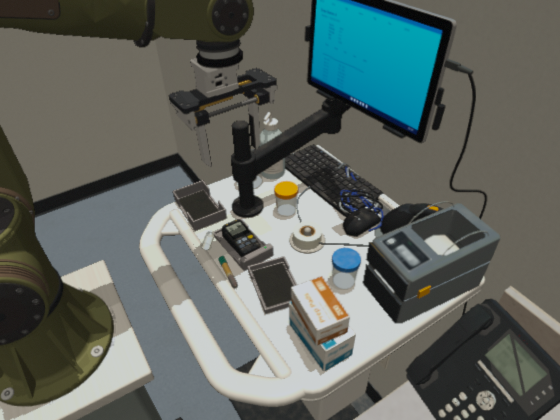

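The meter sits in the cradle at (243,237), 57 mm from the contacts and at the right height. The cups and pile are undisturbed. Now the small carton.

Request:
send_rows([
  {"dx": -36.3, "dy": -1.8, "dz": 0, "roll": 0, "jaw": -1},
  {"dx": -36.3, "dy": -1.8, "dz": 0, "roll": 0, "jaw": -1},
  {"dx": -36.3, "dy": -1.8, "dz": 0, "roll": 0, "jaw": -1},
  {"dx": -36.3, "dy": -1.8, "dz": 0, "roll": 0, "jaw": -1},
  {"dx": -36.3, "dy": -1.8, "dz": 0, "roll": 0, "jaw": -1},
  {"dx": -36.3, "dy": -1.8, "dz": 0, "roll": 0, "jaw": -1},
  {"dx": -36.3, "dy": -1.8, "dz": 0, "roll": 0, "jaw": -1},
  {"dx": -36.3, "dy": -1.8, "dz": 0, "roll": 0, "jaw": -1},
  {"dx": 0, "dy": 0, "dz": 20, "roll": 5.1, "jaw": -1},
  {"dx": 0, "dy": 0, "dz": 10, "roll": 5.1, "jaw": -1},
  {"dx": 0, "dy": 0, "dz": 0, "roll": 0, "jaw": -1},
])

```text
time_s: 16.02
ee_pos: [0.4262, -0.2626, 0.1956]
eef_rot: [-3.138, -0.002, 1.423]
force: [0.6, 1.0, -0.5]
grip_width: 0.0939
grip_force: 0.0
```

Run:
```python
from h import *
c=cam('wrist'); P=cloud(c); X,Y,Z=P[...,0],P[...,1],P[...,2]
s=P[(X>.3)&(X<.55)&(Y>-.36)&(Y<-.18)&(Z>.106)&(Z<.12)]; print('small',len(s),rect(s) if len(s)>50 else 0)
go(.4295,-.2625,.078,1.428)
```

```text
small 7986 (array([ 0.4284, -0.2618]), array([97.4, 61.5]), 81.9)
t 16.0667 p [ 0.4268 -0.2625  0.1972] rot [-3.1393e+00 -1.2000e-03  1.4295e+00] roll deg 0.09 shift before turn [  0.4   2.7 119.2] after turn [  0.4   2.7 119.2] q6 -0.48 w 0.0936 gf 0.0 F [-0.7 -0.6  0.4]
```

Request:
send_rows([
  {"dx": 0.4, "dy": 2.7, "dz": 35, "roll": 0, "jaw": -1},
  {"dx": 0, "dy": 0, "dz": 35, "roll": 0, "jaw": -1},
  {"dx": 0, "dy": 0, "dz": 30, "roll": 0, "jaw": -1},
  {"dx": 0, "dy": 0, "dz": 18, "roll": 0, "jaw": -1},
  {"dx": 0, "dy": 0, "dz": 0, "roll": 0, "jaw": -1},
  {"dx": 0, "dy": 0, "dz": 0, "roll": 0, "jaw": 1},
  {"dx": 0, "dy": 0, "dz": 0, "roll": 0, "jaw": 1},
  {"dx": 0, "dy": 0, "dz": 0, "roll": 0, "jaw": 1},
  {"dx": 0, "dy": 0, "dz": 0, "roll": 0, "jaw": 1},
  {"dx": 0, "dy": 0, "dz": 0, "roll": 0, "jaw": 1},
  {"dx": 0, "dy": 0, "dz": 0, "roll": 0, "jaw": 1},
  {"dx": 0, "dy": 0, "dz": 0, "roll": 0, "jaw": 1},
], force=18)

```text
time_s: 17.07
ee_pos: [0.4303, -0.2629, 0.0811]
eef_rot: [3.141, 0.0, 1.429]
force: [-0.1, 2.4, 6.5]
grip_width: 0.0597
grip_force: 18.0
```

Request:
send_rows([
  {"dx": 0, "dy": 0, "dz": -6, "roll": 0, "jaw": 1},
  {"dx": 0, "dy": 0, "dz": -12, "roll": 0, "jaw": 1},
  {"dx": 0, "dy": 0, "dz": -25, "roll": 0, "jaw": 1},
  {"dx": 0, "dy": 0, "dz": -25, "roll": 0, "jaw": 1},
  {"dx": 0, "dy": 0, "dz": 0, "roll": 4.5, "jaw": 1},
  {"dx": 0, "dy": 0, "dz": 0, "roll": 0, "jaw": 1},
])

```text
time_s: 17.57
ee_pos: [0.4304, -0.263, 0.1499]
eef_rot: [3.139, 0.001, 1.347]
force: [-0.2, 0.3, -1.2]
grip_width: 0.06
grip_force: 18.0
```

Run:
```python
from h import *
go(.430,-.1168,.1,1.349)
```

```text
t 17.5667 p [ 0.4304 -0.263   0.1499] rot [3.1394e+00 9.0000e-04 1.3465e+00] roll deg -0.14 shift before turn [142.4 -32.9  49.9] after turn [142.5 -32.6  49.9] q6 -0.4 w 0.06 gf 18.0 F [-0.2  0.3 -1.2]
```

Request:
send_rows([
  {"dx": 35.6, "dy": -8.2, "dz": 0, "roll": 0, "jaw": 1},
  {"dx": 35.6, "dy": -8.2, "dz": 0, "roll": 0, "jaw": 1},
  {"dx": 35.6, "dy": -8.2, "dz": 0, "roll": 0, "jaw": 1},
  {"dx": 35.6, "dy": -8.2, "dz": 0, "roll": 0, "jaw": 1},
  {"dx": 0, "dy": 0, "dz": 35, "roll": 0, "jaw": 1},
  {"dx": 0, "dy": 0, "dz": 30, "roll": 0, "jaw": 1},
  {"dx": 0, "dy": 0, "dz": 0, "roll": 0, "jaw": 1},
])

```text
time_s: 18.15
ee_pos: [0.4263, -0.115, 0.0788]
eef_rot: [-3.133, -0.001, 1.353]
force: [-0.6, 0.5, -1.9]
grip_width: 0.0598
grip_force: 18.0
```

Run:
```python
from h import *
go(.430,-.1168,.018,1.349)
z=get_obs()['ee_pos'][2]+.032
for n in ('wrist','scene'):
    c=cam(n); P=cloud(c); X,Y,Z=P[...,0],P[...,1],P[...,2]
    for col in (120,0):
        s=P[(X>.34)&(X<.54)&(Y>-.2)&(Y<-.03)&(Z>z-.008)&(Z<z+.008)&(c['frame'].max(-1)>col)]; print(n,len(s),rect(s) if len(s)>50 else 0, np.median(s[:,2]))
save(c,'scene5.png'); cv2.imwrite('pics/crop5.png',cv2.resize(c['frame'][180:400,180:440,::-1],None,fx=3,fy=2.7))
```

```text
t 18.15 p [ 0.4263 -0.115   0.0788] rot [-3.1333e+00 -1.0000e-03  1.3533e+00] roll deg 0.24 shift before turn [-1.   4.  60.8] after turn [-0.9  4.  60.8] q6 -0.13 w 0.0598 gf 18.0 F [-0.6  0.5 -1.9]
wrist 11350 (array([ 0.4259, -0.108 ]), array([82.8, 60.7]), 76.9) 0.10982979668672488
wrist 19836 (array([ 0.4268, -0.1078]), array([84.5, 75.2]), 77.2) 0.10975160358416067
scene 1052 (array([ 0.4276, -0.1174]), array([97.8, 60.5]), 77.5) 0.11171763211148679
scene 1311 (array([ 0.4278, -0.1178]), array([97.3, 83.2]), 78.7) 0.11171516093747606
```

View pics/crop5.png

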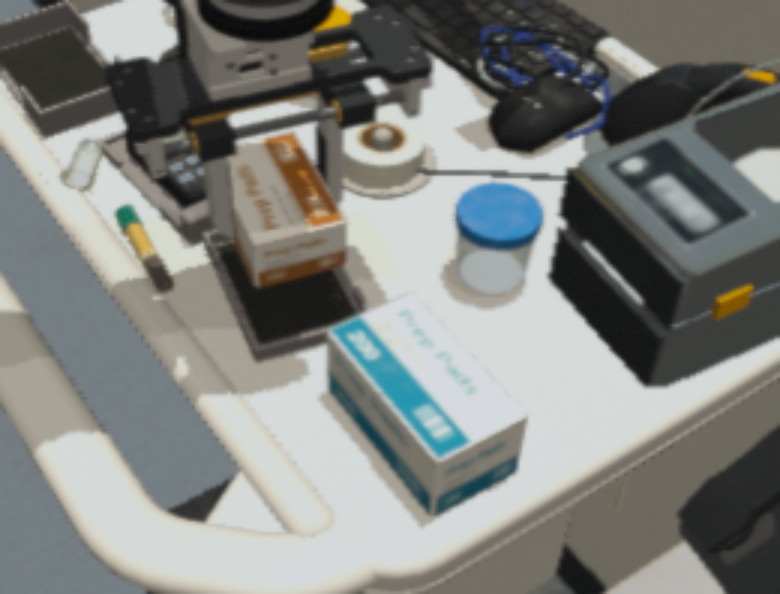

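The small carton hangs level over the short tray at (285,225) in the crop, needing a 4 mm shift. The large carton stands free at (425,400).

Request:
send_rows([
  {"dx": -1, "dy": 4, "dz": 15, "roll": 0.2, "jaw": 1},
  {"dx": 0, "dy": 0, "dz": 15, "roll": 0, "jaw": 1},
  {"dx": 0, "dy": 0, "dz": 12, "roll": 0, "jaw": 1},
  {"dx": 0, "dy": 0, "dz": 8, "roll": 0, "jaw": 1},
  {"dx": 0, "dy": 0, "dz": 6, "roll": 0, "jaw": 1},
  {"dx": 0, "dy": 0, "dz": 4, "roll": 0, "jaw": 1},
  {"dx": 0, "dy": 0, "dz": 0, "roll": 0, "jaw": 1},
])

```text
time_s: 18.83
ee_pos: [0.4329, -0.1186, 0.0235]
eef_rot: [-3.141, -0.0, 1.347]
force: [-0.1, 0.1, -0.6]
grip_width: 0.0597
grip_force: 18.0
```

Request:
send_rows([
  {"dx": 1, "dy": -2, "dz": 3, "roll": 0, "jaw": 1},
  {"dx": 0, "dy": 0, "dz": 2, "roll": 0, "jaw": 1},
  {"dx": 0, "dy": 0, "dz": 1, "roll": 0, "jaw": 1},
  {"dx": 0, "dy": 0, "dz": 0, "roll": 0, "jaw": 1},
])

```text
time_s: 19.17
ee_pos: [0.4312, -0.117, 0.0175]
eef_rot: [3.142, 0.0, 1.347]
force: [-0.6, -0.2, -1.2]
grip_width: 0.0598
grip_force: 18.0
```

Request:
send_rows([
  {"dx": 0, "dy": 0, "dz": 1, "roll": 0, "jaw": 1},
  {"dx": 0, "dy": 0, "dz": 0, "roll": 0, "jaw": -1},
  {"dx": 0, "dy": 0, "dz": 0, "roll": 0, "jaw": -1},
  {"dx": 0, "dy": 0, "dz": 0, "roll": 0, "jaw": -1},
  {"dx": 0, "dy": 0, "dz": 0, "roll": 0, "jaw": -1},
  {"dx": 0, "dy": 0, "dz": -15, "roll": 0, "jaw": -1},
  {"dx": 0, "dy": 0, "dz": -40, "roll": 0, "jaw": -1},
  {"dx": 0, "dy": 0, "dz": -40, "roll": 0, "jaw": -1},
  {"dx": 0, "dy": 0, "dz": -40, "roll": 0, "jaw": -1},
  {"dx": 0, "dy": 0, "dz": -40, "roll": 0, "jaw": -1},
  {"dx": 0, "dy": 0, "dz": 0, "roll": 0, "jaw": -1},
  {"dx": 0, "dy": 0, "dz": 0, "roll": 0, "jaw": -1},
])

```text
time_s: 20.17
ee_pos: [0.4318, -0.1172, 0.1931]
eef_rot: [3.138, 0.0, 1.347]
force: [0.2, 0.3, -0.5]
grip_width: 0.0934
grip_force: 0.0
```

Run:
```python
from h import *
for n in ('wrist','scene'):
    c=cam(n); P=cloud(c); X,Y,Z=P[...,0],P[...,1],P[...,2]
    s=P[(X>.34)&(X<.54)&(Y>-.2)&(Y<-.03)&(Z>.042)&(Z<.06)]; print(n,'small',len(s),rect(s) if len(s)>50 else 0, np.median(s[:,2]))
    s=P[(X>.3)&(X<.55)&(Y>-.4)&(Y<-.18)&(Z>.06)&(Z<.076)]; print('large',len(s),rect(s) if len(s)>50 else 0, np.median(s[:,2]))
go(.43,-.27,.14)
```

```text
wrist small 5649 (array([ 0.429 , -0.1163]), array([97.3, 61.5]), 77.3) 0.04798720268793432
large 4271 (array([ 0.4325, -0.2454]), array([81.1, 63.3]), 88.5) 0.06694247865478131
scene small 1269 (array([ 0.4316, -0.1187]), array([98.7, 62.3]), 76.9) 0.047306628492416035
large 2300 (array([ 0.4335, -0.267 ]), array([115.6,  63.8]), 88.2) 0.06637814598954209
t 20.2667 p [ 0.4307 -0.1168  0.1904] rot [-3.1403e+00 -1.0000e-04  1.3466e+00] roll deg 0.0 shift before turn [-149.5   33.4   50.4] after turn [-149.5   33.4   50.4] q6 -0.12 w 0.0938 gf 0.0 F [ 0.9  0.1 -0.6]
```

The small carton is home: its centre is within 1 mm of the tray's and its top is at 0.048. Now the large carton.

Request:
send_rows([
  {"dx": -36.2, "dy": 8.6, "dz": 0, "roll": 0, "jaw": -1},
  {"dx": -36.2, "dy": 8.6, "dz": 0, "roll": 0, "jaw": -1},
  {"dx": -36.2, "dy": 8.6, "dz": 0, "roll": 0, "jaw": -1},
  {"dx": -36.2, "dy": 8.6, "dz": 0, "roll": 0, "jaw": -1},
  {"dx": 0, "dy": 0, "dz": 25, "roll": -5.6, "jaw": -1},
  {"dx": 0, "dy": 0, "dz": 25, "roll": -5.5, "jaw": -1},
  {"dx": 0, "dy": 0, "dz": 0, "roll": 0, "jaw": -1},
  {"dx": 0, "dy": 0, "dz": 0, "roll": 0, "jaw": -1},
])

```text
time_s: 20.93
ee_pos: [0.4317, -0.2652, 0.1399]
eef_rot: [-3.138, -0.002, 1.537]
force: [0.9, 0.4, 0.0]
grip_width: 0.0942
grip_force: 0.0
```

Run:
```python
from h import *
go(.4322,-.2658,.030,1.541)
c=cam('wrist'); P=cloud(c); X,Y,Z=P[...,0],P[...,1],P[...,2]
s=P[(X>.3)&(X<.55)&(Y>-.4)&(Y<-.18)&(Z>.06)&(Z<.076)]; print('large',len(s),rect(s) if len(s)>50 else 0)
```

```text
t 20.9333 p [ 0.4317 -0.2652  0.1399] rot [-3.1380e+00 -2.4000e-03  1.5374e+00] roll deg -0.21 shift before turn [ -0.5   0.5 109.9] after turn [ -0.6   0.5 109.9] q6 -0.59 w 0.0942 gf 0.0 F [0.9 0.4 0. ]
large 11992 (array([ 0.432 , -0.2641]), array([116.7,  63.5]), 88.3)
```

Request:
send_rows([
  {"dx": 0, "dy": 0.7, "dz": 36, "roll": -0.2, "jaw": -1},
  {"dx": 0, "dy": 0, "dz": 36, "roll": 0, "jaw": -1},
  {"dx": 0, "dy": 0, "dz": 24, "roll": 0, "jaw": -1},
  {"dx": 0, "dy": 0, "dz": 12, "roll": 0, "jaw": -1},
  {"dx": 0, "dy": 0, "dz": 0, "roll": 0, "jaw": -1},
  {"dx": 0, "dy": 0, "dz": 0, "roll": 0, "jaw": 1},
  {"dx": 0, "dy": 0, "dz": 0, "roll": 0, "jaw": 1},
  {"dx": 0, "dy": 0, "dz": 0, "roll": 0, "jaw": 1},
  {"dx": 0, "dy": 0, "dz": 0, "roll": 0, "jaw": 1},
  {"dx": 0, "dy": 0, "dz": 0, "roll": 0, "jaw": 1},
  {"dx": 0, "dy": 0, "dz": 0, "roll": 0, "jaw": 1},
  {"dx": 0, "dy": 0, "dz": 0, "roll": 0, "jaw": 1},
], force=20)

```text
time_s: 21.98
ee_pos: [0.4335, -0.266, 0.0342]
eef_rot: [3.141, 0.001, 1.544]
force: [-1.2, 1.5, 6.5]
grip_width: 0.0621
grip_force: 20.0
```

Request:
send_rows([
  {"dx": 0, "dy": 0, "dz": -6, "roll": 0, "jaw": 1},
  {"dx": 0, "dy": 0, "dz": -14, "roll": 0, "jaw": 1},
  {"dx": 0, "dy": 0, "dz": -30, "roll": 0, "jaw": 1},
  {"dx": 0, "dy": 0, "dz": -30, "roll": 0, "jaw": 1},
  {"dx": 0, "dy": 0, "dz": -30, "roll": 0, "jaw": 1},
  {"dx": 0, "dy": 0, "dz": -30, "roll": 0, "jaw": 1},
  {"dx": 0, "dy": 0, "dz": 0, "roll": 0, "jaw": 1},
  {"dx": 0, "dy": 0, "dz": 0, "roll": 0, "jaw": 1},
])

```text
time_s: 22.65
ee_pos: [0.4335, -0.2661, 0.1747]
eef_rot: [3.139, 0.001, 1.544]
force: [-0.8, -0.3, -1.7]
grip_width: 0.0618
grip_force: 20.0
```

Run:
```python
from h import *
go(.4018,.1933,.17,1.548)
```

```text
t 22.65 p [ 0.4335 -0.2661  0.1747] rot [3.1395e+00 1.5000e-03 1.5438e+00] roll deg -0.24 shift before turn [458.3 -44.1   4.7] after turn [458.5 -42.2   4.7] q6 -0.6 w 0.0618 gf 20.0 F [-0.8 -0.3 -1.7]
```

Request:
send_rows([
  {"dx": 38.1, "dy": -6.7, "dz": 0, "roll": 0, "jaw": 1},
  {"dx": 38.1, "dy": -6.7, "dz": 0, "roll": 0, "jaw": 1},
  {"dx": 38.1, "dy": -6.7, "dz": 0, "roll": 0, "jaw": 1},
  {"dx": 38.1, "dy": -6.7, "dz": 0, "roll": 0, "jaw": 1},
  {"dx": 38.1, "dy": -6.7, "dz": 0, "roll": 0, "jaw": 1},
  {"dx": 38.1, "dy": -6.7, "dz": 0, "roll": 0, "jaw": 1},
  {"dx": 38.1, "dy": -6.7, "dz": 0, "roll": 0, "jaw": 1},
  {"dx": 38.1, "dy": -6.7, "dz": 0, "roll": 0, "jaw": 1},
  {"dx": 38.1, "dy": -6.7, "dz": 0, "roll": 0, "jaw": 1},
  {"dx": 38.1, "dy": -6.7, "dz": 0, "roll": 0, "jaw": 1},
  {"dx": 38.1, "dy": -6.7, "dz": 0, "roll": 0, "jaw": 1},
  {"dx": 38.1, "dy": -6.7, "dz": 0, "roll": 0, "jaw": 1},
])

```text
time_s: 23.65
ee_pos: [0.3637, 0.1949, 0.1722]
eef_rot: [-3.14, 0.001, 1.544]
force: [1.5, -0.7, -1.4]
grip_width: 0.0617
grip_force: 20.0
```

Request:
send_rows([
  {"dx": 0, "dy": 18, "dz": 20, "roll": 0, "jaw": 1},
  {"dx": 0, "dy": 18, "dz": 25, "roll": 0, "jaw": 1},
  {"dx": 0, "dy": 0, "dz": 25, "roll": 0, "jaw": 1},
  {"dx": 0, "dy": 0, "dz": 0, "roll": 0, "jaw": 1},
  {"dx": 0, "dy": 0, "dz": 0, "roll": 0, "jaw": 1},
])

```text
time_s: 24.07
ee_pos: [0.3999, 0.1919, 0.1022]
eef_rot: [-3.137, 0.002, 1.544]
force: [1.0, -0.8, -1.3]
grip_width: 0.0619
grip_force: 20.0
```

Run:
```python
from h import *
go(.4018,.1933,.035,1.548)
z=get_obs()['ee_pos'][2]+.034
c=cam('scene'); P=cloud(c); X,Y,Z=P[...,0],P[...,1],P[...,2]
s=P[(X>.3)&(X<.5)&(Y>.1)&(Y<.3)&(Z>z-.008)&(Z<z+.008)&(c['frame'].min(-1)>100)]; print('carton',len(s),rect(s) if len(s)>50 else 0, np.median(s[:,2]))
save(c,'scene6.png'); cv2.imwrite('pics/crop6.png',cv2.resize(c['frame'][100:280,100:320,::-1],None,fx=3.5,fy=3.3))
```

```text
t 24.0667 p [0.3999 0.1919 0.1022] rot [-3.1374e+00  1.7000e-03  1.5437e+00] roll deg -0.24 shift before turn [ 1.4  1.9 67.2] after turn [ 1.4  1.9 67.2] q6 0.39 w 0.0619 gf 20.0 F [ 1.  -0.8 -1.3]
carton 550 (array([0.4021, 0.1909]), array([116.9,  58.8]), 88.2) 0.13461664715837152
```

View pics/crop6.png

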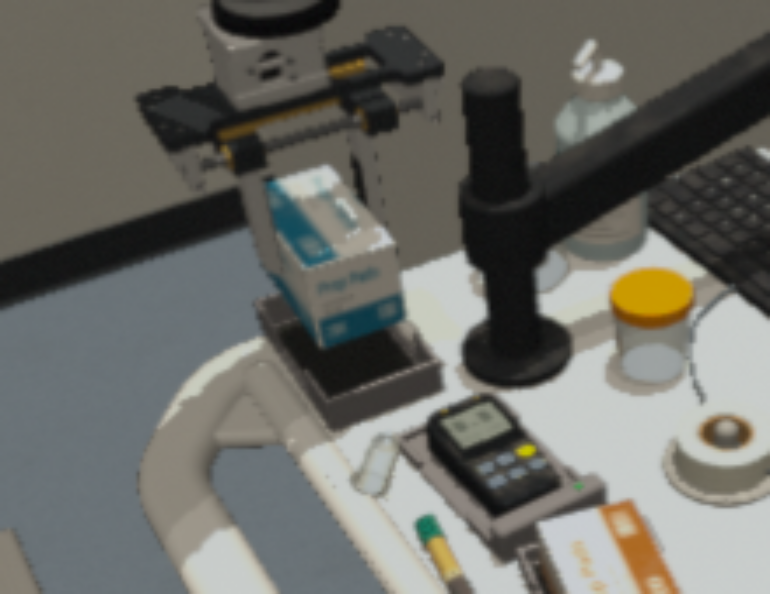

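The large carton hangs level over the long tray at (335,260) in the crop, within about 1.5 mm of centre, and the gripper is clear of the pole. Lowering it.

Request:
send_rows([
  {"dx": 1.2, "dy": 1, "dz": 20, "roll": 0, "jaw": 1},
  {"dx": 0, "dy": 0, "dz": 15, "roll": 0, "jaw": 1},
  {"dx": 0, "dy": 0, "dz": 10, "roll": 0, "jaw": 1},
  {"dx": 0, "dy": 0, "dz": 8, "roll": 0, "jaw": 1},
  {"dx": 0, "dy": 0, "dz": 5, "roll": 0, "jaw": 1},
  {"dx": 0, "dy": 0, "dz": 4, "roll": 0, "jaw": 1},
  {"dx": 0, "dy": 0, "dz": 0, "roll": 0, "jaw": 1},
  {"dx": 0, "dy": 0, "dz": 0, "roll": 0, "jaw": 1},
])

```text
time_s: 24.78
ee_pos: [0.4023, 0.1936, 0.0418]
eef_rot: [3.141, -0.0, 1.544]
force: [-0.2, 0.0, -1.8]
grip_width: 0.0621
grip_force: 20.0
```

Request:
send_rows([
  {"dx": 0, "dy": 0, "dz": 2, "roll": 0, "jaw": 1},
  {"dx": 0, "dy": 0, "dz": 1.5, "roll": 0, "jaw": 1},
  {"dx": 0, "dy": 0, "dz": 0, "roll": 0, "jaw": 1},
  {"dx": 0, "dy": 0, "dz": 0, "roll": 0, "jaw": -1},
  {"dx": 0, "dy": 0, "dz": 0, "roll": 0, "jaw": -1},
  {"dx": 0, "dy": 0, "dz": 0, "roll": 0, "jaw": -1},
  {"dx": 0, "dy": 0, "dz": 0, "roll": 0, "jaw": -1},
  {"dx": 0, "dy": 0, "dz": -15, "roll": 0, "jaw": -1},
  {"dx": 0, "dy": 0, "dz": -30, "roll": 0, "jaw": -1},
  {"dx": 0, "dy": 0, "dz": -40, "roll": 0, "jaw": -1},
  {"dx": 0, "dy": 0, "dz": -40, "roll": 0, "jaw": -1},
  {"dx": 0, "dy": 0, "dz": -40, "roll": 0, "jaw": -1},
])

```text
time_s: 25.78
ee_pos: [0.4017, 0.1934, 0.2049]
eef_rot: [-3.141, 0.0, 1.544]
force: [0.2, 0.4, 0.5]
grip_width: 0.0938
grip_force: 0.0
```

Run:
```python
from h import *
for n in ('wrist','scene'):
    c=cam(n); P=cloud(c); X,Y,Z=P[...,0],P[...,1],P[...,2]
    f=lambda nm,x0,x1,y0,y1,z0,z1:(lambda s:print(n,nm,len(s),rect(s) if len(s)>50 else 0,np.median(s[:,2]) if len(s) else 0))(P[(X>x0)&(X<x1)&(Y>y0)&(Y<y1)&(Z>z0)&(Z<z1)])
    f('large',.3,.5,.1,.3,.06,.085); f('small',.34,.54,-.2,-.05,.04,.06); f('meter',.36,.5,-.028,.11,.024,.045); f('tape',.52,.60,-.09,0,.026,.034)
    for nm,a in (('A',(.58,.07)),('B',(.556,-.182))):
        s=sel(P,a,.045,.06,.08); print(nm,circ(s) if len(s)>20 else 0)
go(.4,.19,.2)
```

```text
wrist large 7467 (array([0.3999, 0.1959]), array([116.3,  62.7]), 88.4) 0.07097404749839974
wrist small 1477 (array([ 0.434 , -0.0917]), array([51.7, 62. ]), 79.1) 0.04772897390565986
wrist meter 2522 (array([0.4287, 0.0365]), array([89., 52.]), 90.0) 0.030759146955281376
wrist tape 159 (array([ 0.5532, -0.0697]), array([11.1, 34.4]), 87.6) 0.029882613671961496
A 0
B 0
scene large 971 (array([0.4021, 0.1927]), array([116.4,  64. ]), 88.9) 0.07027704483826155
scene small 1298 (array([ 0.4315, -0.1188]), array([98.2, 62.1]), 77.4) 0.047249932739101594
scene meter 724 (array([0.4307, 0.026 ]), array([99., 53.]), 90.0) 0.029579399034981316
scene tape 401 (array([ 0.5608, -0.0458]), array([64., 63.]), 90.0) 0.029103328010109425
A (array([579.3,  67.7]), 29.5)
B (array([ 568.1, -183. ]), 40.2)
t 25.8833 p [0.4042 0.1944 0.2087] rot [ 3.1325 -0.0038  1.5439] roll deg 0.0 shift before turn [-4.5 -4.1  8.7] after turn [-4.5 -4.1  8.7] q6 0.39 w 0.0941 gf 0.0 F [ 0.1  0.2 -0.2]
```

All four things measure home and the cups have not moved, so I'm handing in.

```bash
python3 -c "
from station import *
print(hand_in())"
```

```text
the job is handed in; nothing more can be done
None
```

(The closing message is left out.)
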